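Dial open the blade strongbox in the paint workshop

TASK

Unlock the green strongbox and open its hatch: turn the dial pointer clockwise (seen from above), pass the red mark once and stop on it the second time; then turn back anticlockwise and stop on the blue mark the first time you reach it. Then slide the yellow hatch by its dark lip away from the dial as far as it goes, or nearly, let go, and leave the other things on the table where they are.

Things in the scene. Friction and masses are not known exactly. Their poses are not given: they have to be found in the camera images.
- strongbox: green steel strongbox fixed to the table, 200 (x) x 380 (y) x 90 mm high; origin at the centre of its underside; x points away from its front, y along its length: dial in the -y half of its top, hatch in the +y half. Yaw within 0.3 rad. Two steel rails 8 mm high run along y at x = +-76 mm beside the hatch
- dial_axis (a point): point on the box's top face (90 mm up) on the dial's vertical axis; axes as the strongbox. The black dial face, 88 mm radius, is flush with the top. Inside, the dial drags a second wheel only after up to 5.5 rad of turning one way, hence the pass; the hatch is blocked unless both are right. If blocked, dial again: clockwise over a full turn to red, back to blue
- dial (a joint): angle of the dial pointer (rad), grows clockwise seen from above, over many turns. At t the white pointer points along (-cos t, sin t) in the box's x, y. Red mark: 2.2 (8.483 a turn later, the second meeting). Blue mark: 4.9 (or -1.383). Starts between -1.2 and 1.0. Friction 0.06 to 0.08 N m; stays where left. Within 0.11 rad of a mark's middle counts as on it
- pin (a point): centre of the dial's upright steel crank pin, 14 mm across, 50 mm out from the dial axis on the pointer; it stands from 10 to 45 mm above the box's top (point at 27.5 mm). Push it round in a circle from behind; the pointer arm under it reaches 64 mm out and 10 mm up; the hub is 27 mm in radius and 16 mm high
- red_mark (a point): red block 16 x 18 mm, 3 mm high, look only, 79 mm out from the dial axis; point at its top centre
- blue_mark (a point): blue block of the same size and radius; point at its top centre
- hatch_lip (a point): centre of the dark steel lip that stands on the middle of the yellow hatch (142 x 110 mm): 60 mm along the box's x, 12 mm thick along y, from 6 to 41 mm above the box's top (point at 23.5 mm). Push its face on the dial side towards the box's +y
- hatch (a joint): how far the hatch has slid along the box's +y (m): 0 shut, 0.09 fully open at a stop; about 2 N of friction. While locked it only rattles about 5 mm
- solvent_can: loose metal bottle with red cap, 72 mm across, 190 mm high; origin at the centre of its underside
- paint_tin: loose red paint tin, 90 mm across, 100 mm high; origin at the centre of its underside
- jar: loose glass jar, 70 mm across, 90 mm high; origin at the centre of its underside
- brush: loose brush lying along its x, 200 mm long
- scraper: loose scraper lying along its x, 200 mm long, red handle
- sanding_block: loose cork sanding block 100 x 60 x 30 mm; origin at the centre of its underside
- hammer: loose hammer lying along its x, 260 mm long

How it is judged (in metres and radians):
At the end, for the whole second after the job is handed in: the hatch has slid at least 70 mm of its 90 mm open and is at rest (its lock lets it pass only when the combination has been dialed) (value of joint hatch above 0.07 m and velocity of joint hatch between -0.01 and 0.01 m/s); the robot touches nothing.
It fails at once if a loose thing on the table is moved more than 30 mm (distance of any of solvent_can, paint_tin, jar, brush, scraper, sanding_block, hammer from where it was at the start of the episode above 0.03 m).
It also fails if it takes over 64 s, if anything falls off the work surface, if the arm or the gripper's body presses on something with over 40 N, if the wrist force passes 120 N, or if a joint passes its speed limit or range.

ROBOT

A 7-joint arm with a two-finger parallel gripper is mounted at the origin on the work surface. World frame = base frame: x ahead of the robot, y to its left, z up, the work surface at z = 0. Lengths are in mm, angles in rad, forces in N, time in s.
With the tool pointing down it reaches from about 425 to 950 mm from the base axis. Payload 4.7 kg.
Tool frame: the origin (TCP) lies on the centre line of the jaws, within the pads' length; the fingertips stand 19 mm ahead of it and the grasp point (between the pads) is the TCP; z points along the fingers, y is the line along which they close (so a half turn about z gives the same grasp; the last joint's range is limited). The gripper opens to 85 mm and grips with 20 to 120 N. Pads are 22 mm wide; open, the fingers measure 114 mm over their backs; the gripper's body (76 mm by 85 mm) begins 54 mm behind the grasp point. The pads swing forward as they close: fully open they stand 13 mm farther back than shut.
Start: joints at [-1.196, 0.469, -0.049, 1.532, 0.024, 1.141, -0.082], TCP at [265.18, 620.746, 250.335] pointing down, gripper open.
Joint ranges: [-2.59, 2.59], [-0.33, 1.99], [-1.39, 1.29], [0.1, 2.45], [-1.04, 4.18], [0.21, 1.99], [-2.66, 2.66]. Speed limits (rad/s): [2.57, 2.57, 3.14, 3.14, 3.14, 3.14, 3.14].

INTERFACE

Orientations are given as a 3x3 rotation matrix whose columns are the frame's x, y, z axes.
In Python, from workcell import ctrl gives the robot as it stands. The module is installed in compiled form; this text tells all that it offers.
- The arm moves only by the tool carry_out, never from a script. Its argument "rows" is one flat list of numbers, 5 for each row, row after row: the shift along the tool's x, y, z in mm, then the turn about the tool's z in rad, then the opening, from 0 (shut) to 1 (fully open). A call has 1 to 20 rows; each row is the pose to reach, as a shift and turn from the pose commanded when the call began, along the tool's axes at that moment; what a row does not reach only later rows make up. A row lasts 1/10 s, in which the tool goes at most 50 mm and 8.59 degrees, less where a joint would pass 70% of its speed; a pose out of reach is approached as far as the arm can. A call with a gripper value outside its range is refused whole. The fingers move at their own pace and stop on an object; the grip force is fixed at half the most. Time passes only in rows, so rows that repeat a pose let the fingers close. It gives the time, the measured TCP pose, the force, the opening and the grip force at its end, in the units of the state.
- ctrl.observe(): the state, without advancing time (a new reading comes with each control period).
- ctrl.get_image(name): name is "scene" or "top" or "wrist"; returns a dict with "frame" (420x560x3 uint8, red, green, blue), "fx", "fy", "cx", "cy" (pixels), "origin" and "rotation" of the camera in the world; the wrist camera has in their place "tool_from_camera" (4x4, takes a point from camera to tool coordinates, whose origin is the TCP and whose axes are the flange's). Camera axes: x right, y up, looking along -z (the intrinsics and any distortion apply to the point x, -y, -z); pixel columns grow to the right and rows downward; lengths in mm; the calibration is good to about 2 mm. A picture is of the moment at which its call begins: read the wrist's pose just before it. There is no depth.
- ctrl.hand_in(): hands the job in; it is judged then, once.
The state is a dict: "time_s": time; "joints": joint angles; "dq": joint speeds; "effort": joint torques, N m; "position": TCP position; "eef_rot": TCP orientation; "contact_force": force on the tool from outside, world axes, zero at the start; "moment": the same for the moment, N m; "width": finger opening in mm; "grasp_force": force on a finger pad.
Only numpy, scipy, OpenCV 4.12 (cv2) and the standard library are available. Lean on these libraries where they do the work, as an engineer would, in place of code of your own. Each camera call takes 0.05 s, during which the arm holds its last target. There are 200 camera calls.

## Working session

There is one attempt and no reset: what is moved stays moved. The work goes in short steps, Python scripts to look and compute and a tool call to move; the robot and the scene stay as the last step left them, time stands still between calls to the robot, and variables do not carry over. Pictures are saved under pics/ and viewed, at most 10 in all, crops included, and the job is handed in when it is done.

Besides the shell and the picture viewer there is one more tool, called as name(argument=value, ...), one argument or row to a line, values as JSON. carry_out: Moves the arm, as the interface text tells. Its arguments: {"type":"object","properties":{"rows":{"type":"array"}},"required":["rows"]}

```bash
mkdir -p pics; cat > h.py <<'E'
import numpy as np, cv2
from workcell import ctrl
def cam(n):
    o=ctrl.observe(); d=ctrl.get_image(n)
    if n=="wrist":
        T=np.array(d["tool_from_camera"]); R=np.array(o["eef_rot"]).reshape(3,3)
        d["rotation"]=R@T[:3,:3]; d["origin"]=R@T[:3,3]+np.array(o["position"])
    return d
def ray(d,u,v,z):
    c=np.array([(u-d["cx"])/d["fx"],-(v-d["cy"])/d["fy"],-1.])
    w=np.array(d["rotation"]).reshape(3,3)@c; o=np.array(d["origin"])
    return o+w*(z-o[2])/w[2]
def proj(d,p):
    c=np.array(d["rotation"]).reshape(3,3).T@(np.array(p,float)-np.array(d["origin"]))
    return d["cx"]+d["fx"]*c[0]/-c[2], d["cy"]-d["fy"]*c[1]/-c[2]
E
python3 - <<'E'
from h import *
d=cam("top"); print({k:v for k,v in d.items() if k!="frame"})
cv2.imwrite("pics/top.png",cv2.resize(d["frame"][:,:,::-1],(800,600),interpolation=cv2.INTER_CUBIC))
np.save("top.npy",d,allow_pickle=True)
o=ctrl.observe(); print(o["eef_rot"],o["time_s"],o["position"])
E
```

```text
{'fx': 437.0489914503057, 'fy': 437.0489914503057, 'cx': 282.64917037146694, 'cy': 214.1403198612663, 'origin': array([ 271.61140115,  -10.68366155, 1393.00756033]), 'rotation': array([[ 1.72477907e-02,  9.76005039e-01, -2.17063766e-01],
       [-9.99843248e-01,  1.77046115e-02,  1.59874448e-04],
       [ 3.99906791e-03,  2.17026983e-01,  9.76157414e-01]])}
[[-9.19603864e-01  3.92846366e-01 -6.82118759e-04]
 [ 3.92846949e-01  9.19602082e-01 -1.81280064e-03]
 [-8.48743116e-05 -1.93502674e-03 -9.99998124e-01]] 0.05 [264.99687804 620.2276988  249.27407596]
```

View pics/top.png

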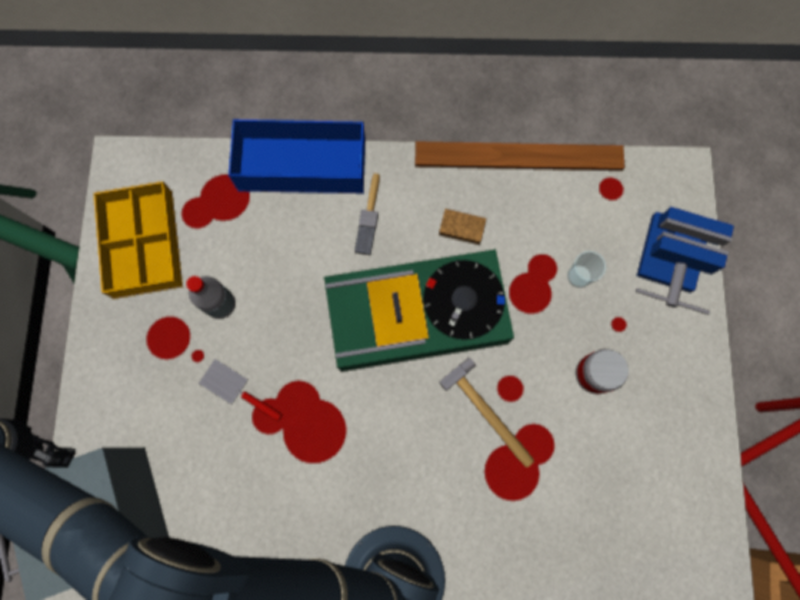

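The top view shows the box at its centre, with the dial on the right at about (463,299), the red mark at (431,284), the blue mark at (501,299), the pointer towards (455,318) and the hatch lip at (397,307). I'll enlarge it.

```bash
python3 - <<'E'
from h import *
d=np.load("top.npy",allow_pickle=True).item()
c=d["frame"][170:264,222:366,::-1]
cv2.imwrite("pics/crop.png",cv2.resize(c,None,fx=5.5,fy=5.5,interpolation=cv2.INTER_CUBIC))
E
```

```text
(no output)
```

View pics/crop.png

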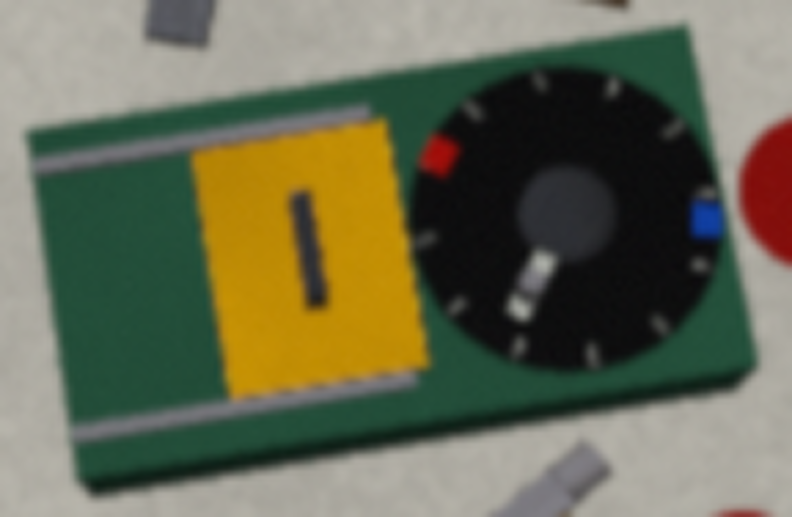

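The crop shows the top corners at (27,131), (687,27), (757,368) and (80,480). The dial's centre is about (567,218), red (440,157), blue (707,219), pointer tip (520,317), and the lip runs from (300,192) to (317,307).

```bash
python3 - <<'E'
from h import *
d=np.load("top.npy",allow_pickle=True).item()
P=lambda u,v,z:ray(d,222+(u+.5)/5.5-.5,170+(v+.5)/5.5-.5,z)[:2]
c=[P(*q,90) for q in [(27,131),(687,27),(757,368),(80,480)]]
print(c,np.mean(c,0))
for a,b in [(0,1),(1,2),(2,3),(3,0)]: print(np.linalg.norm(c[a]-c[b]))
for v in (c[0]-c[1],c[3]-c[2]): print("yaw",np.arctan2(-v[0],v[1]))
ctr=P(567,218,90)
n=dict(ctr=ctr,red=P(440,157,93),blue=P(707,219,93),tip=P(519,318,100),lipA=P(300,192,131),lipB=P(317,307,131))
for k,v in n.items(): print(k,v,np.linalg.norm(v-ctr))
for yaw in (0.12,.14,.16,.18,.2):
  R=np.array([[np.cos(yaw),-np.sin(yaw)],[np.sin(yaw),np.cos(yaw)]])
  print(yaw,[(k,round(float(np.arctan2(q[1],-q[0])),3)) for k in("red","blue","tip") for q in [R.T@(n[k]-ctr)]], R.T@(ctr-np.mean(c,0)))
E
```

```text
[array([623.72354942, 163.43224017]), array([ 691.6037551 , -207.82944944]), array([ 496.34228114, -243.47328338]), array([428.08189656, 125.80386382])] [559.93787056 -40.51665721]
377.4161688296572
198.48810067618842
375.5330765063848
199.22738526483926
yaw 0.1808391011354234
yaw 0.18278542719787022
ctr [ 579.10459646 -139.35953453] 0.0
red [612.11289399 -68.22137175] 78.42312100908465
blue [ 579.2411008  -216.88038729] 77.52097294272302
tip [ 520.02404902 -111.88060705] 65.15828835637497
lipA [581.23833464   8.97219792] 148.34707847126901
lipB [518.10862665  -1.41325053] 150.82998907071217
0.12 [('red', 2.125), ('blue', -1.453), ('tip', 0.555)] [   7.19619198 -100.42655326]
0.14 [('red', 2.145), ('blue', -1.433), ('tip', 0.575)] [   5.18635563 -100.55038287]
0.16 [('red', 2.165), ('blue', -1.413), ('tip', 0.595)] [   3.1744448  -100.63399366]
0.18 [('red', 2.185), ('blue', -1.393), ('tip', 0.615)] [   1.16126423 -100.67735219]
0.2 [('red', 2.205), ('blue', -1.373), ('tip', 0.635)] [  -0.85238082 -100.68044113]
```

```bash
cat >> h.py <<'E'
AX=np.array([578.5,-139.4]); YAW=.185
def pt(t,r=50):
    a=np.pi-t+YAW; return AX+r*np.array([np.cos(a),np.sin(a)])
def to(x,y,z,ang=None,o=None):
    o=o or ctrl.observe(); R=np.array(o["eef_rot"]).reshape(3,3)
    s=R.T@(np.array([x,y,z])-np.array(o["position"])); cur=np.arctan2(R[1,0],R[0,0])
    return np.round(s,1), None if ang is None else round((-(ang-cur)+np.pi)%(2*np.pi)-np.pi,3)
E
python3 - <<'E'
from h import *
print(to(*pt(.62),230,np.pi-.62+YAW),pt(.62))
E
```

```text
(array([-536.7, -573.8,   20.4]), np.float64(0.031)) [ 533.15649789 -118.32947993]
```

carry_out(
  rows=[-40,-43,0,0,0.24,-80,-86,0,0,0.24,-120,-129,0,0,0.24,-155,-166,0,0,0.24,-190,-203,0,0,0.24,-225,-240,0,0,0.24,-260,-278,0,0,0.24,-295,-315,0,0,0.24,-330,-353,0,0,0.24,-365,-390,0,0,0.24,-400,-428,0,0,0.24,-435,-465,0,0,0.24,-470,-502,0,0,0.24,-500,-535,0,0,0.24,-520,-556,10,0,0.24,-537,-574,20,0.03,0.24,-537,-574,20,0.03,0.24,-537,-574,20,0.03,0.24,-537,-574,20,0.03,0.24],
)

```text
time_s: 1.95
position: [533.2, -116.5, 230.1]
eef_rot: [[-0.908, 0.418, -0.001], [0.418, 0.908, 0.001], [0.001, 0.001, -1.0]]
contact_force: [0.0, 0.4, -0.2]
width: 20.3
grasp_force: 0.0
```

```bash
python3 - <<'E'
from h import *
o=ctrl.observe(); print(o["time_s"],o["joints"],o["position"],o["width"],o["contact_force"],to(*pt(.62),230,np.pi-.62+YAW,o))
d=cam("wrist"); f=d["frame"][:,:,::-1].copy()
for n,p in dict(pin=(*pt(.62),135),tip=(*pt(.62,64),100),ax=(*AX,106),red=(*pt(2.2,79),93),blue=(*pt(-1.383,79),93)).items():
    u,v=proj(d,p); print(n,u,v)
    if abs(u)<2000 and abs(v)<2000: cv2.drawMarker(f,(int(round(u)),int(round(v))),(255,0,255),0,12,1)
cv2.imwrite("pics/w1.png",cv2.resize(f,(800,600)))
E
```

```text
1.95 [-0.18403326  0.28682264  0.39668317  1.88413434 -0.13161151  0.99669659
  1.40897929] [ 533.24747167 -116.53817463  230.05129109] 20.344701411141703 [ 0.003514    0.38984922 -0.20593963] (array([-0.7, -1.7,  0. ]), np.float64(0.003))
pin 275.1440152730457 217.7830875125178
tip 275.4399610151557 186.08380262104447
ax 275.47809231289796 261.6553393703807
red 365.4145949269557 255.45408554114127
blue 196.71439646989643 287.47532134957453
```

View pics/w1.png

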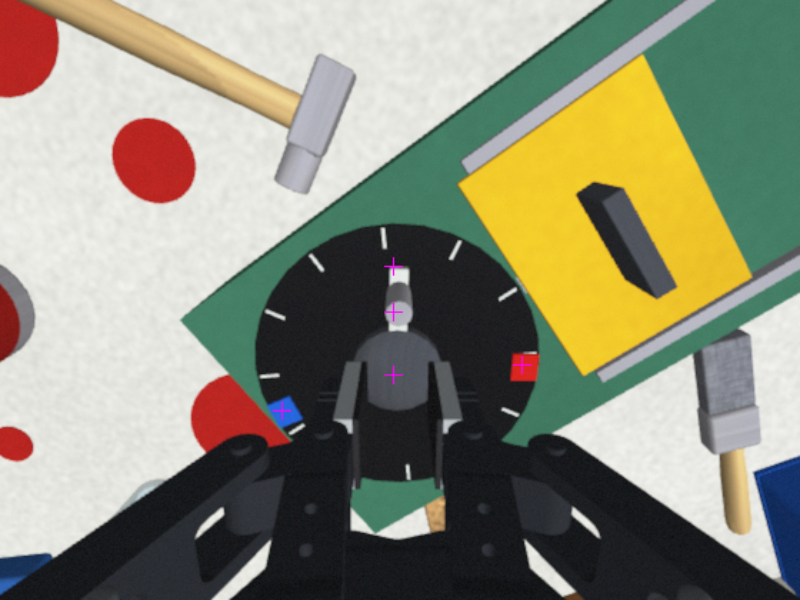

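The overlay matches the picture apart from an offset of about 2 mm. The pin is at (399,314) and the fingers are centred on column 400. I'll shift the axis estimate by about 1.7 mm along the tool's y and lower with the pin between the fingers.

carry_out(
  rows=[0,0,20,0,0.36,0,0,45,0,0.36,0,0,65,0,0.36,0,0,80,0,0.36,0,0,92,0,0.36,0,0,101,0,0.36,0,0,101,0,0.24,0,0,101,0,0.24],
)

```text
time_s: 2.8
position: [533.8, -117.9, 129.7]
eef_rot: [[-0.908, 0.42, 0.001], [0.42, 0.908, 0.0], [-0.001, 0.0, -1.0]]
contact_force: [0.1, -0.5, 0.2]
width: 20.6
grasp_force: 0.0
```

```bash
sed -i 's/578.5,-139.4/579.2,-137.9/' h.py; python3 - <<'E'
from h import *
o=ctrl.observe(); print(o["joints"],to(*pt(.62),129,np.pi-.62+YAW,o))
d=np.round(np.arange(1,21)*.14,2)
print([(round(50*(np.cos(a)-1),1),round(50*np.sin(a),1),a) for a in d])
E
```

```text
[-0.14302873  0.41525211  0.36141348  1.97603322 -0.20371153  0.78408307
  1.47253378] (array([0.4, 1. , 0.7]), np.float64(0.002))
[(np.float64(-0.5), np.float64(7.0), np.float64(0.14)), (np.float64(-1.9), np.float64(13.8), np.float64(0.28)), (np.float64(-4.3), np.float64(20.4), np.float64(0.42)), (np.float64(-7.6), np.float64(26.6), np.float64(0.56)), (np.float64(-11.8), np.float64(32.2), np.float64(0.7)), (np.float64(-16.6), np.float64(37.2), np.float64(0.84)), (np.float64(-22.1), np.float64(41.5), np.float64(0.98)), (np.float64(-28.2), np.float64(45.0), np.float64(1.12)), (np.float64(-34.7), np.float64(47.6), np.float64(1.26)), (np.float64(-41.5), np.float64(49.3), np.float64(1.4)), (np.float64(-48.5), np.float64(50.0), np.float64(1.54)), (np.float64(-55.4), np.float64(49.7), np.float64(1.68)), (np.float64(-62.3), np.float64(48.5), np.float64(1.82)), (np.float64(-69.0), np.float64(46.3), np.float64(1.96)), (np.float64(-75.2), np.float64(43.2), np.float64(2.1)), (np.float64(-81.0), np.float64(39.2), np.float64(2.24)), (np.float64(-86.2), np.float64(34.5), np.float64(2.38)), (np.float64(-90.6), np.float64(29.1), np.float64(2.52)), (np.float64(-94.3), np.float64(23.2), np.float64(2.66)), (np.float64(-97.1), np.float64(16.7), np.float64(2.8))]
```

carry_out(
  rows=[-0.5,7,0,0.14,0.24,-1.9,13.8,0,0.28,0.24,-4.3,20.4,0,0.42,0.24,-7.6,26.6,0,0.56,0.24,-11.8,32.2,0,0.7,0.24,-16.6,37.2,0,0.84,0.24,-22.1,41.5,0,0.98,0.24,-28.2,45,0,1.12,0.24,-34.7,47.6,0,1.26,0.24,-41.5,49.3,0,1.4,0.24,-48.5,50,0,1.54,0.24,-55.4,49.7,0,1.68,0.24,-62.3,48.5,0,1.82,0.24,-69,46.3,0,1.96,0.24,-75.2,43.2,0,2.1,0.24,-81,39.2,0,2.24,0.24,-86.2,34.5,0,2.38,0.24,-90.6,29.1,0,2.52,0.24,-94.3,23.2,0,2.66,0.24,-97.1,16.7,0,2.8,0.24],
)

```text
time_s: 4.8
position: [630.1, -142.4, 130.0]
eef_rot: [[0.995, -0.096, 0.002], [-0.096, -0.995, 0.002], [0.002, -0.002, -1.0]]
contact_force: [0.9, 1.8, -1.0]
width: 20.9
grasp_force: 0.8
```

```bash
python3 - <<'E'
from h import *
o=ctrl.observe(); print(o["joints"],to(*pt(3.42),129,np.pi-3.42+YAW,o))
d=cam("wrist"); cv2.imwrite("pics/w2.png",d["frame"][:,:,::-1])
E
```

```text
[-0.50160794  0.77164343  1.03303974  1.76167625 -0.75902292  1.06239026
 -0.85989856] (array([-1.1,  0.3,  1. ]), np.float64(-0.002))
```

View pics/w2.png

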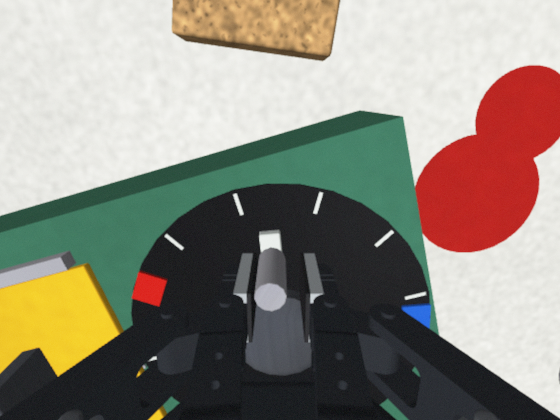

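The wrist view shows the pin at (270,295) between the fingers, trailing slightly. The cage pushes as intended. Next I open, lift, turn back half a turn and re-cage the pin.

carry_out(
  rows=[0,0,0,0,0.4,0,0,0,0,0.4,0,0,-25,0,0.4,0,0,-50,0,0.4,0,0,-50,-0.14,0.4,0,0,-50,-0.28,0.4,0,0,-50,-0.42,0.4,0,0,-50,-0.56,0.4,0,0,-50,-0.7,0.4,0,0,-50,-0.84,0.4,0,0,-50,-0.98,0.4,0,0,-50,-1.12,0.4,0,0,-50,-1.26,0.4,0,0,-50,-1.4,0.4,0,0,-50,-1.54,0.4,0,0,-50,-1.68,0.4,0,0,-50,-1.82,0.4,0,0,-50,-1.96,0.4],
)

```text
time_s: 6.65
position: [628.5, -143.6, 179.9]
eef_rot: [[-0.3, 0.954, 0.001], [0.954, 0.3, 0.0], [-0.0, 0.001, -1.0]]
contact_force: [-0.3, -0.2, -0.2]
width: 34.2
grasp_force: 0.0
```

carry_out(
  rows=[0,0,0,-0.14,0.4,0,0,0,-0.28,0.4,0,0,0,-0.42,0.4,0,0,0,-0.56,0.4,0,0,0,-0.7,0.4,0,0,0,-0.84,0.4,0,0,0,-0.98,0.4,0,0,0,-1.12,0.4,0,0,0,-1.18,0.4,0,0,0,-1.18,0.4,0,0,0,-1.18,0.4],
)

```text
time_s: 7.75
position: [628.5, -143.8, 179.7]
eef_rot: [[-0.996, 0.094, 0.001], [0.094, 0.996, 0.0], [-0.001, 0.0, -1.0]]
contact_force: [1.5, -0.7, 0.7]
width: 34.2
grasp_force: 0.0
```

```bash
python3 - <<'E'
from h import *
o=ctrl.observe(); print(o["time_s"],o["joints"],o["position"],o["width"],to(*pt(3.42),129,-3.42+YAW,o),to(*pt(3.42),129,np.pi-3.42+YAW,o))
E
```

```text
7.75 [-0.05169173  0.49196982  0.29506342  1.69841393 -0.16690414  0.97529878
  1.78065174] [ 628.5296548  -143.81289872  179.66311145] 34.19848552671489 (array([-0.3,  1.3, 50.7]), np.float64(-0.001)) (array([-0.3,  1.3, 50.7]), np.float64(3.141))
```

carry_out(
  rows=[0,1,20,0,0.4,0,1,38,0,0.4,0,1,50,0,0.4,0,1,50,0,0.24,0,1,50,0,0.24],
)

```text
time_s: 8.25
position: [628.9, -142.8, 129.5]
eef_rot: [[-0.996, 0.094, 0.0], [0.094, 0.996, -0.0], [-0.0, -0.0, -1.0]]
contact_force: [-0.6, -0.4, 0.4]
width: 20.5
grasp_force: 0.0
```

carry_out(
  rows=[0.5,-7,0,0.14,0.24,1.9,-13.8,0,0.28,0.24,4.3,-20.4,0,0.42,0.24,7.6,-26.6,0,0.56,0.24,11.8,-32.2,0,0.7,0.24,16.6,-37.2,0,0.84,0.24,22.1,-41.5,0,0.98,0.24,28.2,-45,0,1.12,0.24,34.7,-47.6,0,1.26,0.24,41.5,-49.3,0,1.4,0.24,48.5,-50,0,1.54,0.24,55.4,-49.7,0,1.68,0.24,62.3,-48.5,0,1.82,0.24,69,-46.3,0,1.96,0.24,75.2,-43.2,0,2.1,0.24,81,-39.2,0,2.24,0.24,86.2,-34.5,0,2.38,0.24,90.6,-29.1,0,2.52,0.24,94.3,-23.2,0,2.66,0.24,97.1,-16.7,0,2.8,0.24],
)

```text
time_s: 10.25
position: [532.2, -150.7, 130.9]
eef_rot: [[0.971, 0.24, 0.005], [0.24, -0.971, -0.001], [0.004, 0.002, -1.0]]
contact_force: [1.8, -1.5, 0.4]
width: 20.3
grasp_force: 0.9
```

```bash
python3 - <<'E'
from h import *
o=ctrl.observe(); print(o["time_s"],o["joints"],o["position"],to(*pt(6.22),129,-6.22+YAW,o))
E
```

```text
10.25 [-0.54680887  0.62447795  1.04959117  1.98625716 -0.68538254  0.93108515
 -0.46904417] [ 532.18111849 -150.73785312  130.92683538] (array([-1.3, -0.9,  1.9]), np.float64(-0.006))
```

carry_out(
  rows=[0,0,0,0,0.4,0,0,0,0,0.4,0,0,-25,0,0.4,0,0,-50,0,0.4,0,0,-50,-0.14,0.4,0,0,-50,-0.28,0.4,0,0,-50,-0.42,0.4,0,0,-50,-0.56,0.4,0,0,-50,-0.7,0.4,0,0,-50,-0.84,0.4,0,0,-50,-0.98,0.4,0,0,-50,-1.12,0.4,0,0,-50,-1.26,0.4,0,0,-50,-1.4,0.4,0,0,-50,-1.54,0.4,0,0,-50,-1.68,0.4,0,0,-50,-1.82,0.4,0,0,-50,-1.96,0.4],
)

```text
time_s: 12.05
position: [530.6, -150.9, 180.0]
eef_rot: [[-0.601, 0.799, 0.001], [0.799, 0.601, 0.0], [-0.001, 0.001, -1.0]]
contact_force: [-0.5, -0.8, 0.6]
width: 34.3
grasp_force: 0.0
```

carry_out(
  rows=[0,0,0,-0.14,0.4,0,0,0,-0.28,0.4,0,0,0,-0.42,0.4,0,0,0,-0.56,0.4,0,0,0,-0.7,0.4,0,0,0,-0.84,0.4,0,0,0,-0.98,0.4,0,0,0,-1.12,0.4,0,0,0,-1.18,0.4,0,0,0,-1.18,0.4,0,0,0,-1.18,0.4],
)

```text
time_s: 13.15
position: [530.5, -150.8, 179.8]
eef_rot: [[-0.97, -0.243, 0.001], [-0.243, 0.97, -0.0], [-0.001, -0.0, -1.0]]
contact_force: [0.1, 0.3, 0.4]
width: 34.2
grasp_force: 0.0
```

```bash
python3 - <<'E'
from h import *
o=ctrl.observe(); print(o["time_s"],o["joints"],o["position"],o["width"],to(*pt(6.22),129,np.pi-6.22+YAW,o))
d=cam("wrist"); cv2.imwrite("pics/w3.png",d["frame"][:,:,::-1])
u=proj(d,(*pt(6.22),135)); print(u,proj(d,(*AX,106)))
E
```

```text
13.15 [-0.06242779  0.35062845  0.33069698  1.92172736 -0.14418173  0.89093939
  2.15636116] [ 530.49241589 -150.84497762  179.77122425] 34.17819473556078 (array([-0.3,  0.6, 50.8]), np.float64(-0.003))
(np.float64(278.4037427880711), np.float64(247.57213967518535)) (np.float64(278.67372740981324), np.float64(294.87899037877577))
```

View pics/w3.png

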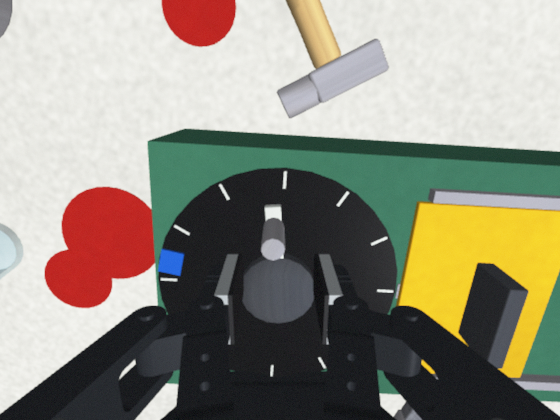

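The pin is at (273,250) between the open fingers, and the hub at (279,290) is where I predicted it. I'll lower and go on to red on its second meeting.

carry_out(
  rows=[0,0.5,20,0,0.4,0,0.5,38,0,0.4,0,0.5,50,0,0.4,0,0.5,50,0,0.24,0,0.5,50,0,0.24],
)

```text
time_s: 13.7
position: [530.5, -150.1, 129.5]
eef_rot: [[-0.97, -0.243, 0.0], [-0.243, 0.97, -0.0], [-0.0, -0.0, -1.0]]
contact_force: [0.1, 0.2, 0.8]
width: 20.4
grasp_force: 0.0
```

carry_out(
  rows=[-0.5,7,0,0.14,0.24,-1.9,13.8,0,0.28,0.24,-4.3,20.4,0,0.42,0.24,-7.6,26.6,0,0.56,0.24,-11.8,32.2,0,0.7,0.24,-16.6,37.2,0,0.84,0.24,-22.1,41.5,0,0.98,0.24,-28.2,45,0,1.12,0.24,-34.7,47.6,0,1.26,0.24,-41.5,49.3,0,1.4,0.24,-48.5,50,0,1.54,0.24,-55.4,49.7,0,1.68,0.24,-62.3,48.5,0,1.82,0.24,-69,46.3,0,1.96,0.24,-75.2,43.2,0,2.1,0.24,-81,39.2,0,2.24,0.24,-82,38.5,0,2.263,0.24,-82,38.5,0,2.263,0.24],
)

```text
time_s: 15.5
position: [601.0, -92.2, 129.7]
eef_rot: [[0.429, 0.903, 0.001], [0.903, -0.429, -0.0], [0.0, 0.001, -1.0]]
contact_force: [-0.5, 0.2, -0.5]
width: 20.4
grasp_force: 0.0
```

```bash
python3 - <<'E'
from h import *
o=ctrl.observe(); print(o["time_s"],o["joints"],o["position"],to(*pt(8.483),129,np.pi-8.483+YAW,o))
E
```

```text
15.5 [-0.51902534  0.63007322  0.8650489   1.85068484 -0.58991829  0.93812761
  0.17292889] [601.02141402 -92.19762936 129.74411403] (array([-0.6, -0.1,  0.7]), np.float64(0.001))
```

carry_out(
  rows=[0,0,0,0,0.12,0,0,0,0,0.12,0,0,0,0,0.12,0,0,0,0,0.24,0,0,0,0,0.24],
)

```text
time_s: 16.0
position: [600.5, -93.0, 129.2]
eef_rot: [[0.432, 0.902, 0.0], [0.902, -0.432, -0.001], [-0.0, 0.001, -1.0]]
contact_force: [-0.3, 0.5, -0.2]
width: 20.4
grasp_force: 0.0
```

```bash
python3 - <<'E'
from h import *
d=cam("wrist"); cv2.imwrite("pics/w4.png",d["frame"][:,:,::-1])
for p in ((*pt(8.483),135),(*AX,106),(*pt(8.483,64),100),(*pt(8.483,79),93)): print(proj(d,p))
E
```

```text
(np.float64(279.2351839065518), np.float64(299.8561003253559))
(np.float64(279.30687541448276), np.float64(347.3180734326677))
(np.float64(278.88807532893026), np.float64(235.29276849522097))
(np.float64(278.75204733884993), np.float64(202.73688449945388))
```

View pics/w4.png

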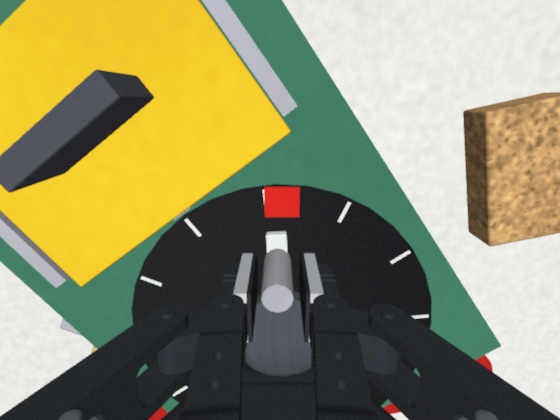

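The pointer at column 277 lies on the red mark at column 282, within about 0.04 rad. Next I turn back anticlockwise.

carry_out(
  rows=[-0.5,-7,0,-0.14,0.24,-1.9,-13.8,0,-0.28,0.24,-4.3,-20.4,0,-0.42,0.24,-7.6,-26.6,0,-0.56,0.24,-11.8,-32.2,0,-0.7,0.24,-16.6,-37.2,0,-0.84,0.24,-22.1,-41.5,0,-0.98,0.24,-28.2,-45,0,-1.12,0.24,-34.7,-47.6,0,-1.26,0.24,-41.5,-49.3,0,-1.4,0.24,-48.5,-50,0,-1.54,0.24,-55.4,-49.7,0,-1.68,0.24,-62.3,-48.5,0,-1.82,0.24,-69,-46.3,0,-1.96,0.24,-75.2,-43.2,0,-2.1,0.24,-75.2,-43.2,0,-2.1,0.24,-75.2,-43.2,0,-2.1,0.4,-75.2,-43.2,0,-2.1,0.4,-75.2,-43.2,-25,-2.1,0.4,-75.2,-43.2,-50,-2.1,0.4],
)

```text
time_s: 18.05
position: [528.5, -141.2, 179.1]
eef_rot: [[-0.997, -0.082, -0.002], [-0.082, 0.997, 0.0], [0.002, 0.0, -1.0]]
contact_force: [0.6, -0.3, -0.5]
width: 34.4
grasp_force: 0.0
```

carry_out(
  rows=[0,0,0,0.14,0.4,0,0,0,0.28,0.4,0,0,0,0.42,0.4,0,0,0,0.56,0.4,0,0,0,0.7,0.4,0,0,0,0.84,0.4,0,0,0,0.98,0.4,0,0,0,1.12,0.4,0,0,0,1.26,0.4,0,0,0,1.4,0.4,0,0,0,1.54,0.4,0,0,0,1.68,0.4,0,0,0,1.82,0.4,0,0,0,1.96,0.4],
)

```text
time_s: 19.45
position: [529.1, -141.1, 179.3]
eef_rot: [[0.307, 0.952, 0.0], [0.952, -0.307, -0.0], [-0.0, 0.0, -1.0]]
contact_force: [0.1, 0.6, -0.8]
width: 33.9
grasp_force: 0.0
```

carry_out(
  rows=[0,0,0,0.14,0.4,0,0,0,0.28,0.4,0,0,0,0.42,0.4,0,0,0,0.56,0.4,0,0,0,0.7,0.4,0,0,0,0.84,0.4,0,0,0,0.98,0.4,0,0,0,1.12,0.4,0,0,0,1.18,0.4,0,0,0,1.18,0.4,0,0,0,1.18,0.4],
)

```text
time_s: 20.55
position: [529.1, -141.2, 179.2]
eef_rot: [[0.996, 0.086, -0.0], [0.086, -0.996, -0.0], [-0.0, 0.0, -1.0]]
contact_force: [0.6, -0.1, -0.1]
width: 34.3
grasp_force: 0.0
```

```bash
python3 - <<'E'
from h import *
o=ctrl.observe(); print(o["time_s"],o["joints"],o["position"],o["width"],to(*pt(6.383),129,-6.383+YAW,o))
d=np.round(np.append(np.arange(1,11)*.14,1.483),3)
print([(float(round(50*(1-np.cos(a)),1)),float(round(50*np.sin(a),1)),float(a)) for a in d])
E
```

```text
20.55 [-0.63712385  0.5801577   1.15502558  1.95682544 -0.62721329  1.02391392
 -0.67602973] [ 529.13594104 -141.1964301   179.19394146] 34.34358389412017 (array([ 0.2,  1. , 50.2]), np.float64(0.001))
[(0.5, 7.0, 0.14), (1.9, 13.8, 0.28), (4.3, 20.4, 0.42), (7.6, 26.6, 0.56), (11.8, 32.2, 0.7), (16.6, 37.2, 0.84), (22.1, 41.5, 0.98), (28.2, 45.0, 1.12), (34.7, 47.6, 1.26), (41.5, 49.3, 1.4), (45.6, 49.8, 1.483)]
```

carry_out(
  rows=[0,1,20,0,0.4,0,1,38,0,0.4,0,1,50,0,0.4,0,1,50,0,0.24,0,1,50,0,0.24],
)

```text
time_s: 21.05
position: [529.3, -143.0, 129.6]
eef_rot: [[0.996, 0.085, 0.0], [0.085, -0.996, -0.0], [0.0, 0.0, -1.0]]
contact_force: [0.3, -0.3, -0.0]
width: 20.7
grasp_force: 0.0
```

carry_out(
  rows=[0.5,7,0,-0.14,0.24,1.9,13.8,0,-0.28,0.24,4.3,20.4,0,-0.42,0.24,7.6,26.6,0,-0.56,0.24,11.8,32.2,0,-0.7,0.24,16.6,37.2,0,-0.84,0.24,22.1,41.5,0,-0.98,0.24,28.2,45,0,-1.12,0.24,34.7,47.6,0,-1.26,0.24,41.5,49.3,0,-1.4,0.24,45.6,49.8,0,-1.483,0.24,45.6,49.8,0,-1.483,0.24,45.6,49.8,0,-1.483,0.12,45.6,49.8,0,-1.483,0.12,45.6,49.8,0,-1.483,0.12,45.6,49.8,0,-1.483,0.36,45.6,49.8,0,-1.483,0.36,45.6,49.8,-30,-1.483,0.36,45.6,49.8,-60,-1.483,0.2,45.6,49.8,-60,-1.483,0],
)

```text
time_s: 23.05
position: [581.1, -189.1, 192.8]
eef_rot: [[0.003, 1.0, 0.007], [1.0, -0.003, -0.001], [-0.001, 0.007, -1.0]]
contact_force: [0.2, 0.2, 0.8]
width: 3.9
grasp_force: 0.0
```

```bash
python3 - <<'E'
from h import *
o=ctrl.observe(); print(o["time_s"],o["joints"],o["position"])
d=cam("wrist"); cv2.imwrite("pics/w5.png",d["frame"][:,:,::-1])
for p in ((*pt(4.9),135),(*AX,106),(*pt(4.9,64),100),(*pt(4.9,79),93)): print(proj(d,p))
R=np.array([[np.cos(YAW),-np.sin(YAW)],[np.sin(YAW),np.cos(YAW)]])
print("lip",AX+R@[0,200],"b-y approach",to(*(AX+R@[0,160]),187,YAW,o),to(*(AX+R@[0,160]),187,YAW+np.pi,o))
E
```

```text
23.05 [-0.26093185  0.48608516  0.6994235   1.78967777 -0.36907603  0.99262557
  0.58190678] [ 581.12509883 -189.11205162  192.82517928]
(np.float64(274.28641538322717), np.float64(236.5219053312049))
(np.float64(274.0188847462316), np.float64(145.80541943574295))
(np.float64(274.5946593970576), np.float64(234.79073153846775))
(np.float64(274.7324880036462), np.float64(249.52828550406338))
lip [542.41069329  58.68725013] b-y approach (array([208.4, -32. ,   5.3]), np.float64(1.383)) (array([208.4, -32. ,   5.3]), np.float64(-1.759))
```

View pics/w5.png

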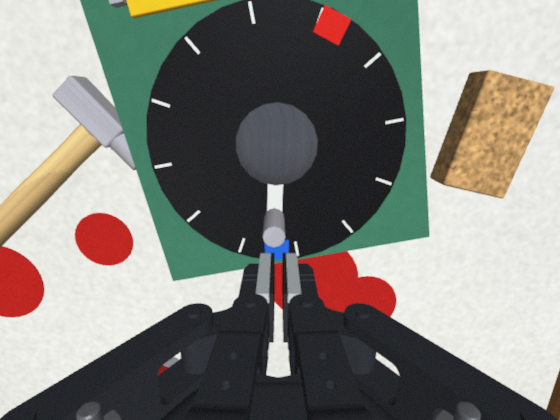

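The pointer's pin at (274,237) is in line with the blue mark at (278,245), so the combination is dialled. Next I go to the dial side of the hatch lip.

```bash
python3 - <<'E'
from h import *
R=np.array([[np.cos(YAW),-np.sin(YAW)],[np.sin(YAW),np.cos(YAW)]])
print(to(*(AX+R@[-1,100]),193,YAW+np.pi/2))
E
```

```text
(array([148.5, -20.5,  -2.3]), np.float64(-0.188))
```

carry_out(
  rows=[30,-4,-2,-0.05,0,60,-8,-2,-0.1,0,90,-12,-2,-0.15,0,120,-16,-2,-0.19,0,148,-20,-2,-0.19,0,148,-20,-2,-0.19,0,148,-20,25,-0.19,0,148,-20,45,-0.19,0,148,-20,60,-0.19,0,148,-20,68,-0.19,0,148,-20,68,-0.19,0],
)

```text
time_s: 24.2
position: [558.5, -40.7, 120.0]
eef_rot: [[-0.185, 0.983, -0.003], [0.983, 0.185, -0.0], [0.0, -0.003, -1.0]]
contact_force: [0.5, 0.1, 0.4]
width: 0.2
grasp_force: 0.0
```

```bash
python3 - <<'E'
from h import *
R=np.array([[np.cos(YAW),-np.sin(YAW)],[np.sin(YAW),np.cos(YAW)]])
o=ctrl.observe(); print(o["joints"],to(*(AX+R@[-1,218]),124,YAW+np.pi/2,o))
d=cam("wrist"); cv2.imwrite("pics/w6.png",d["frame"][:,:,::-1])
E
```

```text
[-0.45630343  0.48919299  0.59895526  1.95995158 -0.37516346  0.80603263
  0.53925903] (array([118.6,   1.6,  -4. ]), np.float64(0.001))
```

View pics/w6.png

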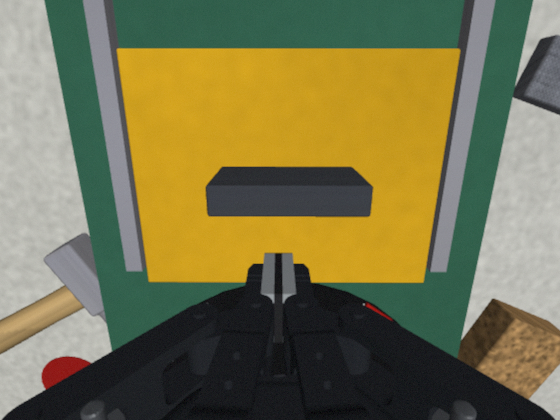

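The fingers at column 279 stand on the dial side of the lip (columns 207–372) and square to it. I'll push.

carry_out(
  rows=[10,2,-4,0,0,18,2,-4,0,0,24,2,-4,0,0,30,2,-4,0,0,36,2,-4,0,0,42,2,-4,0,0,48,2,-4,0,0],
)

```text
time_s: 24.95
position: [552.6, 7.3, 125.5]
eef_rot: [[-0.186, 0.983, 0.001], [0.983, 0.186, -0.0], [-0.0, 0.001, -1.0]]
contact_force: [1.6, -1.6, 1.2]
width: 0.1
grasp_force: 1.1
```

carry_out(
  rows=[8,0,0,0,0,16,0,0,0,0,24,0,0,0,0,32,0,0,0,0,40,0,0,0,0,48,0,0,0,0,54,0,0,0,0,58,0,0,0,0,61,0,0,0,0],
)

```text
time_s: 25.85
position: [540.7, 67.5, 125.2]
eef_rot: [[-0.186, 0.983, -0.0], [0.983, 0.186, -0.0], [0.0, -0.0, -1.0]]
contact_force: [1.4, -2.5, -0.6]
width: -0.3
grasp_force: 1.0
```

carry_out(
  rows=[2,0,0,0,0,4,0,0,0,0,4,0,0,0,0],
)

```text
time_s: 26.15
position: [539.9, 71.3, 125.2]
eef_rot: [[-0.186, 0.983, -0.001], [0.983, 0.186, 0.0], [0.0, -0.001, -1.0]]
contact_force: [1.6, -1.0, 0.2]
width: -0.0
grasp_force: 0.5
```

Back off, lift and check.

carry_out(
  rows=[-10,0,0,0,0,-20,0,0,0,0,-20,0,-30,0,0,-40,0,-65,0,0,-70,0,-100,0,0,-70,0,-100,0,0,-70,0,-100,0,0],
)

```text
time_s: 26.85
position: [553.2, 0.7, 225.9]
eef_rot: [[-0.183, 0.983, 0.001], [0.983, 0.183, 0.001], [0.001, 0.001, -1.0]]
contact_force: [0.3, 1.1, -0.4]
width: -0.2
grasp_force: 0.0
```

```bash
python3 - <<'E'
from h import *
R=np.array([[np.cos(YAW),-np.sin(YAW)],[np.sin(YAW),np.cos(YAW)]])
d=cam("wrist"); f=d["frame"][:,:,::-1].copy()
for s in (0,.07,.09):
    u,v=proj(d,(*(AX+R@[0,145+s*1000]),131)); print(s,u,v); cv2.drawMarker(f,(int(u),int(v)),(255,0,255),0,14,2)
cv2.imwrite("pics/w7.png",f)
E
```

```text
0 278.04471342346386 211.9386091623456
0.07 277.72384517543185 108.43906854873222
0.09 277.61957723711055 74.80631185443337
```

View pics/w7.png

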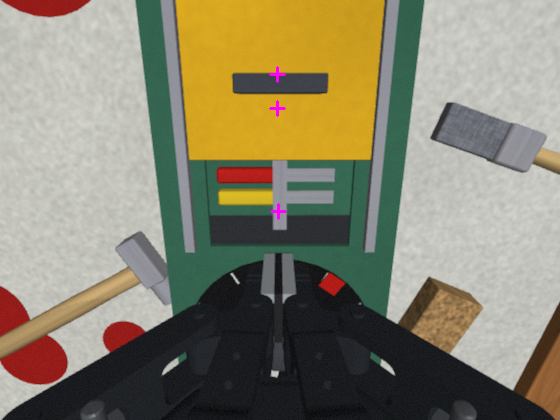

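The lip is at (280,79), about 87 mm open, and the gripper is clear of everything.

```bash
python3 -c "
from workcell import ctrl; print(ctrl.hand_in())"
```

```text
the job is handed in; nothing more can be done
None
```

The strongbox is unlocked and its hatch is open about 87 mm of 90, judging by the last wrist image; the gripper is clear of everything, and I handed the job in at about 27 s of robot time.

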